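Nest the matching mixing beakers on the pharmacy counter

ROBOT

A 7-joint arm with a two-finger parallel gripper is mounted at the origin on the work surface. World frame = base frame: x ahead of the robot, y to its left, z up, the work surface at z = 0. Lengths are in m, angles in rad, forces in N, time in s.
With the tool pointing down it reaches from about 0.4 to 0.875 m from the base axis. Payload 19.3 kg.
Tool frame: the origin (TCP) lies on the centre line of the jaws, within the pads' length; the fingertips stand 17 mm ahead of it and the grasp point (between the pads) lies 2 mm behind it; z points along the fingers, x is the direction in which the jaws open and shut, and the axes are right-handed (so a half turn about z gives the same grasp; the last joint's range is limited). The gripper opens to 85 mm and grips with 20 to 120 N. Pads are 22 mm wide; open, the fingers measure 114 mm over their backs; the gripper's body (76 mm by 85 mm) begins 54 mm behind the grasp point. The pads swing forward as they close: fully open they stand 13 mm farther back than shut.
Start: joints at [-1.235, 0.521, -0.036, 1.599, 0.021, 1.021, -0.113], TCP at [0.247, 0.574, 0.248] pointing down, gripper open.
Joint ranges: [-2.91, 2.91], [-0.3, 2.13], [-1.5, 1.42], [0.17, 2.43], [-1.26, 4.41], [0.16, 1.93], [-2.52, 2.52]. Speed limits (rad/s): [1.89, 1.89, 2.39, 2.39, 3.01, 3.01, 3.01].

INTERFACE

Orientations are given as a rotation vector (axis times angle).
In Python, from bench import read_state, get_image, ticket gives the robot as it stands.
- The arm moves only by the tool jog_arm, never from a script. Its argument "motion" is a list of rows, each a list of 3 entries, a list of its own where there are three numbers: the turn, a rotation vector about the tool's x, y, z in rad, then the shift along the tool's x, y, z in mm, then the closure, from -1 (fully open) to 1 (shut), so that 0 is half open. A call has 1 to 12 rows; each row is the pose to reach, as a shift and turn from the pose commanded when the call began, along the tool's axes at that moment; what a row does not reach only later rows make up. A row lasts 1/10 s, in which the tool goes at most 50 mm and 8.59 degrees, less where a joint would pass 70% of its speed; a pose out of reach is approached as far as the arm can. A call with a gripper value outside its range is refused whole. The fingers move at their own pace and stop on an object; the grip force is fixed at half the most. Time passes only in rows, so rows that repeat a pose let the fingers close. It gives the time, the measured TCP pose, the force and the opening at its end, in the units of the state.
- read_state(): the state, without advancing time (a new reading comes with each control period).
- get_image(name): name is "side" or "top" or "wrist"; returns a dict with "frame" (384x512x3 uint8, red, green, blue), "fx", "fy", "cx", "cy" (pixels), "dist" ([k1, k2, p1, p2, k3] as OpenCV has them; the pictures are not rectified), "cam_to_world" (4x4, takes a point from camera to world coordinates); the wrist camera has in their place "hand_eye" (4x4, takes a point from camera to tool coordinates, whose origin is the TCP and whose axes are the tool frame's). Camera axes: x right, y down, z forward; pixel columns grow to the right and rows downward; lengths in m; the calibration is good to about 2 mm. A picture is of the moment at which its call begins: read the wrist's pose just before it. There is no depth.
- ticket.finish_job(): hands the job in, once; it reports no verdict.
The state is a dict: "t": time; "q": joint angles; "dq": joint speeds; "tau": joint torques, N m; "tool_pos": TCP position; "ee_rot": TCP orientation; "ft_force": force on the tool from outside, world axes, zero at the start; "ft_torque": the same for the moment, N m; "width": finger opening in m.
Only numpy, scipy, OpenCV 4.12 (cv2) and the standard library are available. Lean on these libraries where they do the work, as an engineer would, in place of code of your own. Each camera call takes 0.05 s, during which the arm holds its last target. There are 200 camera calls.

TASK

Tidy the washed mixing beakers, which all stand upside down on the counter: fit the two loose round tapered beakers, one after the other in either order, down over the round one on the drying pad so that all three are fully nested in one upright stack there. The square beaker will not nest: leave it where it stands. Do not shift the pad's beaker off its place, and let go of the stack at the end.

Things in the scene. Friction and masses are not known exactly. Their poses are not given: they have to be found in the camera images.
- base_mid (a point): On the drying pad (fixed steel plate with rubber top, 140 mm square, 6 mm thick), loose: a round tapered white plastic beaker, upside down (closed foot on top, open rim below), 75 mm high: the top 18 mm a straight collar 44 mm across, then flaring to 72 mm at the rim (67 inside). About 90 g. Point: its centre, 37.5 mm above the rim, z up. A like one nested over it rests 34 mm higher; two, 68.
- beaker_a_mid (a point): One of two loose ones, on the counter: a round tapered white plastic beaker, upside down (closed foot on top, open rim below), 75 mm high: the top 18 mm a straight collar 44 mm across, then flaring to 72 mm at the rim (67 inside). About 90 g. Point: its centre, 37.5 mm above the rim, z up. Same as the pad's beaker.
- beaker_b_mid (a point): The other loose one, on the counter: a round tapered white plastic beaker, upside down (closed foot on top, open rim below), 75 mm high: the top 18 mm a straight collar 44 mm across, then flaring to 72 mm at the rim (67 inside). About 90 g. Point: its centre, 37.5 mm above the rim, z up. Same as the pad's beaker.
- square_mid (a point): The odd one, not to be moved: a square tapered beaker, plain white plastic, standing upside down on the counter, 75 mm high, 44 mm wide at the top and 72 mm wide at the bottom. The point is its centre, half-way up; x and y run across its flat sides.
There are look-alikes about, which are no part of the job. What is shaped like the part that bears beaker_b_mid but brown is not meant.

How it is judged:
At the end, for the whole second after the job is handed in: Both loose round beakers nest over the pad's, either order: centres within 12 mm sideways of its centre, 34 and 68 mm higher (within 8 mm); all three upright within 8 degrees, at rest. The pad's beaker is within 40 mm of its start, the square one within 20 mm (((horizontal distance between each of beaker_a_mid, beaker_b_mid and base_mid below 0.012 m and z of beaker_a_mid in the frame of base_mid between 0.026 and 0.042 m and z of beaker_b_mid in the frame of base_mid between 0.06 and 0.076 m) or (horizontal distance between each of beaker_b_mid, beaker_a_mid and base_mid below 0.012 m and z of beaker_b_mid in the frame of base_mid between 0.026 and 0.042 m and z of beaker_a_mid in the frame of base_mid between 0.06 and 0.076 m)) and angle between each of base_mid, beaker_a_mid, beaker_b_mid's own z axis and vertical below 0.15 rad and linear speed of each of base, beaker_a, beaker_b below 0.02 m/s and distance of base_mid from where it was at the start of the episode below 0.04 m and distance of square_mid from where it was at the start of the episode below 0.02 m); the robot touches nothing.
It fails at once if the square beaker is moved by more than 20 mm (distance of square_mid from where it was at the start of the episode above 0.02 m).
It also fails if it takes over 64 s, if anything falls off the work surface, if the arm or the gripper's body presses on something with over 40 N, if the wrist force passes 120 N, or if a joint passes its speed limit or range.

## Working session

There is one attempt and no reset: what is moved stays moved. The work goes in short steps, Python scripts to look and compute and a tool call to move; the robot and the scene stay as the last step left them, time stands still between calls to the robot, and variables do not carry over. Pictures are saved under pics/ and viewed, about 8 in all and at most 12, crops included, and the job is handed in when it is done.

Besides the shell and the picture viewer there is one more tool, called after ">>>" in YAML: its name, and indented under it one key for each argument. jog_arm: Moves the arm, as the interface text tells. Its arguments: {"type":"object","properties":{"motion":{"type":"array"}},"required":["motion"]}

```bash
mkdir -p pics; ls; python3 - <<'E'
from bench import read_state,get_image
import cv2,numpy as np
s=read_state();print({k:np.round(v,3).tolist() for k,v in s.items()})
ims=[]
for n in("side","top"):
    d=get_image(n);np.save(f"pics/{n}.npy",d,allow_pickle=True)
    cv2.imwrite(f"pics/{n}0.png",d["frame"][:,:,::-1]);print(n,d["fx"],d["cx"],d["cy"],d["dist"],np.round(d["cam_to_world"],3).tolist())
E
```

```text
pics
{'t': 0.0, 'q': [-1.235, 0.522, -0.036, 1.6, 0.021, 1.021, -0.113], 'dq': [-0.001, 0.003, 0.001, -0.001, 0.0, 0.001, 0.002], 'tau': [-0.001, -92.712, 1.979, -36.993, 0.018, 0.008, -0.0], 'tool_pos': [0.247, 0.574, 0.248], 'ee_rot': [2.623, 1.728, -0.001], 'ft_force': [0.214, -0.237, 0.162], 'ft_torque': [0.058, -0.012, 0.049], 'width': 0.086}
side 401.10356235641814 255.04685950201466 190.91021678027656 [-0.08615629  0.          0.          0.          0.        ] [[-0.84, -0.41, 0.356, 0.225], [-0.542, 0.64, -0.544, 0.418], [-0.005, -0.65, -0.76, 0.639], [0.0, 0.0, 0.0, 1.0]]
top 419.56594455780413 253.99475405997984 188.7071801405207 [0.0456953 0.        0.        0.        0.       ] [[-0.024, -0.998, 0.055, 0.454], [-1.0, 0.024, -0.011, 0.019], [0.009, -0.055, -0.998, 0.958], [0.0, 0.0, 0.0, 1.0]]
```

View pics/top0.png

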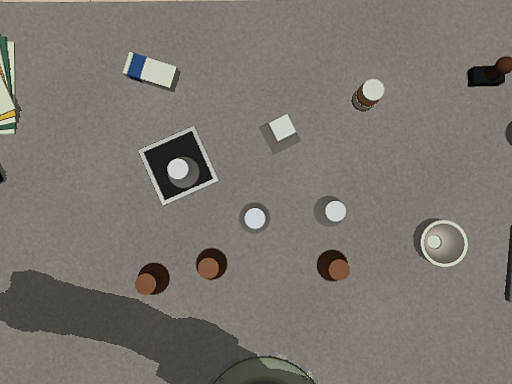

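View pics/side0.png

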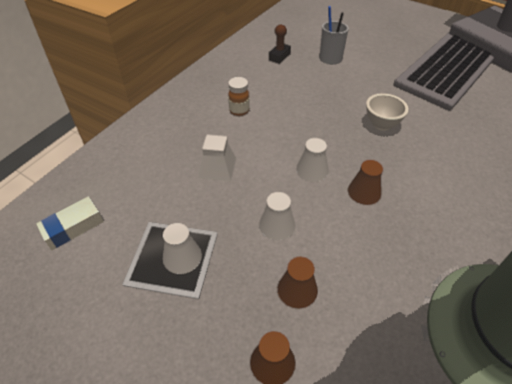

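Top view: the white round foot on the pad is at (178,169), the loose white feet are at (255,218) and (335,211), the square is at (283,128), and the brown look-alikes are at (212,264), (147,284) and (338,269). In the side view the feet are at (177,234), (279,202) and (316,146), and the square is at (215,144).

```bash
cat > h.py <<'E'
import numpy as np,cv2
from scipy.spatial.transform import Rotation as R
from bench import read_state,get_image
def ray(d,uv,z,T):
    K=np.array([[d["fx"],0,d["cx"]],[0,d["fy"],d["cy"]],[0,0,1]])
    p=cv2.undistortPoints(np.array([[uv]],float),K,np.array(d["dist"],float))[0,0]
    v=T[:3,:3]@[p[0],p[1],1];o=T[:3,3]
    return o+v*(z-o[2])/v[2]
def blob(im,uv,thr,r=24):
    g=cv2.cvtColor(im,cv2.COLOR_RGB2HSV);m=((g[:,:,2]>thr)&(g[:,:,1]<60)).astype(np.uint8)
    n,l,st,c=cv2.connectedComponentsWithStats(m)
    k=l[int(uv[1]),int(uv[0])]
    cs,_=cv2.findContours((l==k).astype(np.uint8),0,1)
    e=cv2.fitEllipse(max(cs,key=len))
    return c[k],st[k],e
E
python3 - <<'E'
from h import *
for n,pts in(("top",[(178,169),(255,218),(335,211),(283,128)]),("side",[(177,234),(279,202),(316,146),(215,144)])):
    d=np.load(f"pics/{n}.npy",allow_pickle=True).item();T=np.array(d["cam_to_world"])
    for i,p in enumerate(pts):
        v=int(d["frame"][p[1],p[0]].max())
        c,st,e=blob(d["frame"],p,v-22)
        print(n,i,v,c.round(1),st,np.round(e,1) if 0 else [np.round(x,1) for x in e],ray(d,c,.081 if i==0 else .075,T).round(4))
    s=[(212,264),(147,284),(338,269)] if n=="top" else []
    for p in s: print("brown",ray(d,p,.075,T).round(3))
E
```

```text
top 0 208 [177.3 168.4] [168 159  20  20 321] [array([177.3, 168.4]), array([19.3, 19.4]), np.float64(168.2)] [0.5486 0.169  0.081 ]
top 1 212 [254.4 217.9] [245 208  20  21 313] [array([254.4, 217.9]), array([18.9, 19.4]), np.float64(166.5)] [0.4412 0.0101 0.075 ]
top 2 209 [335.3 210.6] [326 201  20  20 319] [array([335.3, 210.6]), array([19.3, 19.3]), np.float64(125.0)] [ 0.4524 -0.1602  0.075 ]
top 3 209 [282.1 127.2] [270 115  26  26 395] [array([282.2, 127.2]), array([22.1, 22.7]), np.float64(54.7)] [ 0.6319 -0.0534  0.075 ]
brown [0.348 0.101 0.075]
brown [0.311 0.235 0.075]
brown [ 0.331 -0.161  0.075]
side 0 208 [175.4 233.1] [163 223  26  21 412] [array([175.4, 233.1]), array([19.7, 24.7]), np.float64(73.0)] [0.5487 0.1693 0.081 ]
side 1 214 [278.3 200.7] [267 192  23  18 320] [array([278.3, 200.7]), array([16.9, 22.1]), np.float64(95.2)] [0.4408 0.0107 0.075 ]
side 2 214 [315.7 144.7] [306 138  20  14 216] [array([315.7, 144.6]), array([12.7, 19.4]), np.float64(97.8)] [ 0.4518 -0.159   0.075 ]
side 3 214 [214.3 142.3] [203 135  23  15 274] [array([214.3, 142.2]), array([14.6, 23.2]), np.float64(88.3)] [ 0.6322 -0.0523  0.075 ]
```

```bash
cat >> h.py <<'E'
def go(*tg):
    s=read_state();M=R.from_rotvec(s["ee_rot"]).as_matrix();p=np.array(s["tool_pos"])
    print("t",round(s["t"],2),"tcp",p.round(4),"w",round(float(s["width"]),4),"f",np.round(s["ft_force"],1)," z",M[:,2].round(3))
    for t in tg: print(t,(M.T@(np.array(t)-p)*1000).round(1))
E
python3 -c "
from h import *
go((.441,.0104,.2),(.441,.0104,.074),(.452,-.1597,.2))"
```

```text
t 0.1 tcp [0.2466 0.574  0.2478] w 0.0855 f [ 0.4  0.2 -0.7]  z [-0.    -0.001 -1.   ]
(0.441, 0.0104, 0.2) [-441.   401.    48.3]
(0.441, 0.0104, 0.074) [-440.9  401.   174.3]
(0.452, -0.1597, 0.2) [-593.   478.3   48.4]
```

>>> jog_arm:
  motion:
    - [[0,0,0],[-441,401,48],-1]
    - [[0,0,0],[-441,401,48],-1]
    - [[0,0,0],[-441,401,48],-1]
    - [[0,0,0],[-441,401,48],-1]
    - [[0,0,0],[-441,401,48],-1]
    - [[0,0,0],[-441,401,48],-1]
    - [[0,0,0],[-441,401,48],-1]
    - [[0,0,0],[-441,401,48],-1]
    - [[0,0,0],[-441,401,48],-1]
    - [[0,0,0],[-441,401,48],-1]
    - [[0,0,0],[-441,401,48],-1]
    - [[0,0,0],[-441,401,48],-1]

```text
t: 1.3
tool_pos: [0.4413, 0.0086, 0.2002]
ee_rot: [2.624, 1.728, 0.0]
ft_force: [1.5, 1.5, 0.3]
width: 0.0853
```

>>> jog_arm:
  motion:
    - [[0,0,0],[0,0,0],-1]
    - [[0,0,0],[0,0,0],-1]
    - [[0,0,0],[0,0,0],-1]

```text
t: 1.6
tool_pos: [0.4408, 0.0116, 0.2002]
ee_rot: [-2.622, -1.729, 0.0]
ft_force: [0.6, 0.3, 0.4]
width: 0.0853
```

```bash
python3 - <<'E'
from h import *
go((.441,.0104,.2),(.441,.0104,.074))
s=read_state();d=get_image("wrist");cv2.imwrite("pics/w1.png",d["frame"][:,:,::-1]);np.save("pics/w1.npy",(s,d),allow_pickle=True)
print(np.round(d["hand_eye"],3).tolist())
E
```

```text
t 1.6 tcp [0.4408 0.0116 0.2002] w 0.0853 f [0.6 0.3 0.4]  z [-0.  0. -1.]
(0.441, 0.0104, 0.2) [-1.   0.7  0.2]
(0.441, 0.0104, 0.074) [ -1.    0.7 126.2]
[[1.0, 0.001, -0.0, 0.0], [-0.001, 0.952, 0.305, -0.079], [0.001, -0.305, 0.952, -0.127], [0.0, 0.0, 0.0, 1.0]]
```

View pics/w1.png

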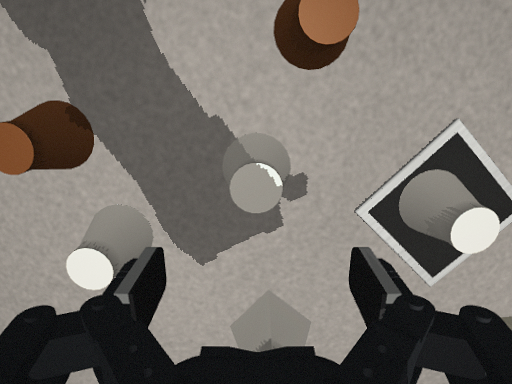

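The wrist view shows beaker A's foot at (256,187), midway between the fingers. Casting a ray to its height puts it within 2 mm of the TCP axis, so I'm descending.

>>> jog_arm:
  motion:
    - [[0,0,0],[-1,1,40],-1]
    - [[0,0,0],[-1,1,80],-1]
    - [[0,0,0],[-1,1,110],-1]
    - [[0,0,0],[-1,1,126],-1]
    - [[0,0,0],[-1,1,126],-1]
    - [[0,0,0],[-1,1,126],0.8]
    - [[0,0,0],[-1,1,126],0.8]
    - [[0,0,0],[-1,1,126],0.8]
    - [[0,0,0],[-1,1,126],0.8]
    - [[0,0,0],[-1,1,126],0.8]
    - [[0,0,0],[-1,1,126],0.8]
    - [[0,0,0],[-1,1,126],0.8]

```text
t: 2.85
tool_pos: [0.4422, 0.0097, 0.0756]
ee_rot: [2.623, 1.728, 0.003]
ft_force: [-4.0, 1.1, 20.6]
width: 0.0419
```

```bash
python3 - <<'E'
from h import *
go((.441,.0104,.19))
d=get_image("wrist");a=d["frame"];d=get_image("side");b=d["frame"][100:292]
cv2.imwrite("pics/g1.png",np.vstack([a[:,:],b])[:,:,::-1])
E
```

```text
t 2.85 tcp [0.4422 0.0097 0.0756] w 0.0419 f [-4.   1.1 20.6]  z [ 0.002  0.001 -1.   ]
(0.441, 0.0104, 0.19) [   0.3   -1.2 -114.4]
```

View pics/g1.png

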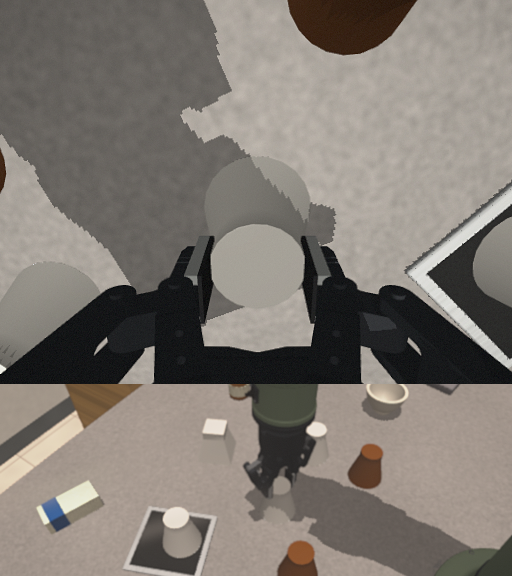

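The wrist view shows the foot held squarely between both pads, around (258,265), with an opening of about 42 mm on the collar. Next I'll lift it and check.

>>> jog_arm:
  motion:
    - [[0,0,0],[0,0,-15],0.8]
    - [[0,0,0],[0,0,-40],0.8]
    - [[0,0,0],[0,0,-80],0.8]
    - [[0,0,0],[0,0,-125],0.8]
    - [[0,0,0],[0,0,-150],0.8]
    - [[0,0,0],[0,0,-150],0.8]
    - [[0,0,0],[0,0,-150],0.8]

```text
t: 3.65
tool_pos: [0.4417, 0.0096, 0.2249]
ee_rot: [2.623, 1.728, 0.003]
ft_force: [0.5, 0.2, -0.7]
width: 0.0417
```

```bash
python3 - <<'E'
from h import *
go((.5487,.1692,.225),(.5487,.1692,.115))
cv2.imwrite("pics/l1.png",np.vstack([get_image("wrist")["frame"][130:],get_image("side")["frame"][100:]])[:,:,::-1])
E
```

```text
t 3.65 tcp [0.4417 0.0096 0.2249] w 0.0417 f [ 0.5  0.2 -0.7]  z [ 0.002  0.001 -1.   ]
(0.5487, 0.1692, 0.225) [1.889e+02 3.540e+01 1.000e-01]
(0.5487, 0.1692, 0.115) [188.8  35.2 110.1]
```

View pics/l1.png

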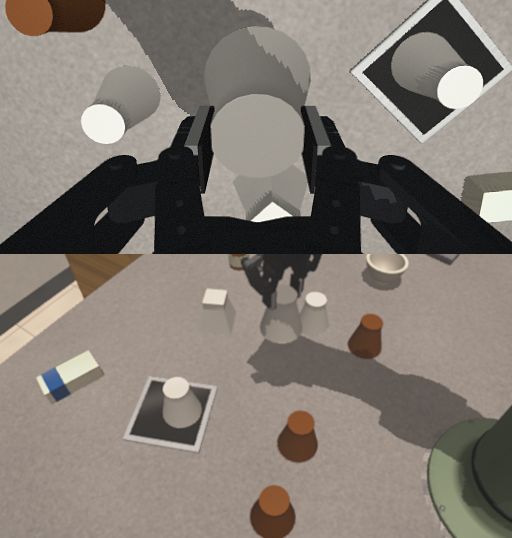

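A is held upright: its foot is at (258,135) in the wrist crop and its rim is clear of the counter in the side view. Moving over the pad now.

>>> jog_arm:
  motion:
    - [[0,0,0],[35,7,0],0.8]
    - [[0,0,0],[75,14,0],0.8]
    - [[0,0,0],[115,21,0],0.8]
    - [[0,0,0],[150,28,0],0.8]
    - [[0,0,0],[175,33,0],0.8]
    - [[0,0,0],[189,35,0],0.8]
    - [[0,0,0],[189,35,0],0.8]
    - [[0,0,0],[189,35,0],0.8]
    - [[0,0,0],[189,35,0],0.8]

```text
t: 4.65
tool_pos: [0.5479, 0.1679, 0.2242]
ee_rot: [2.624, 1.726, -0.001]
ft_force: [0.2, -1.0, -1.7]
width: 0.0416
```

```bash
python3 - <<'E'
from h import *
go((.5487,.1692,.225),(.5487,.1692,.115))
E
```

```text
t 4.65 tcp [0.5479 0.1679 0.2242] w 0.0416 f [ 0.2 -1.  -1.7]  z [-0.001 -0.001 -1.   ]
(0.5487, 0.1692, 0.225) [ 1.5  0.2 -0.8]
(0.5487, 0.1692, 0.115) [  1.6   0.3 109.2]
```

>>> jog_arm:
  motion:
    - [[0,0,0],[2,0,30],0.8]
    - [[0,0,0],[2,0,55],0.8]
    - [[0,0,0],[2,0,75],0.8]
    - [[0,0,0],[2,0,88],0.8]
    - [[0,0,0],[2,0,97],0.8]
    - [[0,0,0],[2,0,103],0.8]
    - [[0,0,0],[2,0,106],0.8]
    - [[0,0,0],[2,0,106],0.8]
    - [[0,0,0],[2,0,106],0.8]

```text
t: 5.55
tool_pos: [0.5494, 0.1711, 0.1188]
ee_rot: [2.623, 1.728, 0.001]
ft_force: [-0.1, 0.5, -0.7]
width: 0.0415
```

>>> jog_arm:
  motion:
    - [[0,0,0],[0,0,1],0.8]
    - [[0,0,0],[0,0,2],0.8]
    - [[0,0,0],[0,0,3],0.8]
    - [[0,0,0],[0,0,3],0.8]

```text
t: 5.95
tool_pos: [0.5494, 0.1711, 0.1158]
ee_rot: [2.623, 1.728, 0.001]
ft_force: [-1.8, -1.2, 8.2]
width: 0.0414
```

Contact came at the expected height. Releasing and rising.

>>> jog_arm:
  motion:
    - [[0,0,0],[0,0,0],-1]
    - [[0,0,0],[0,0,0],-1]
    - [[0,0,0],[0,0,0],-1]
    - [[0,0,0],[0,0,0],-1]
    - [[0,0,0],[0,0,0],-1]
    - [[0,0,0],[0,0,0],-1]
    - [[0,0,0],[0,0,-30],-1]
    - [[0,0,0],[0,0,-75],-1]
    - [[0,0,0],[0,0,-115],-1]
    - [[0,0,0],[0,0,-115],-1]
    - [[0,0,0],[0,0,-115],-1]

```text
t: 7.05
tool_pos: [0.5494, 0.1712, 0.2311]
ee_rot: [2.623, 1.728, 0.003]
ft_force: [-0.1, -0.0, -0.8]
width: 0.0855
```

```bash
python3 - <<'E'
from h import *
go((.452,-.1597,.23),(.452,-.1597,.074))
cv2.imwrite("pics/n1.png",np.vstack([get_image("wrist")["frame"][100:],get_image("side")["frame"][80:]])[:,:,::-1])
E
```

```text
t 7.05 tcp [0.5494 0.1712 0.2311] w 0.0855 f [-0.1 -0.  -0.8]  z [ 0.001  0.001 -1.   ]
(0.452, -0.1597, 0.23) [-342.5   41.1    0.7]
(0.452, -0.1597, 0.074) [-342.7   41.   156.7]
```

View pics/n1.png

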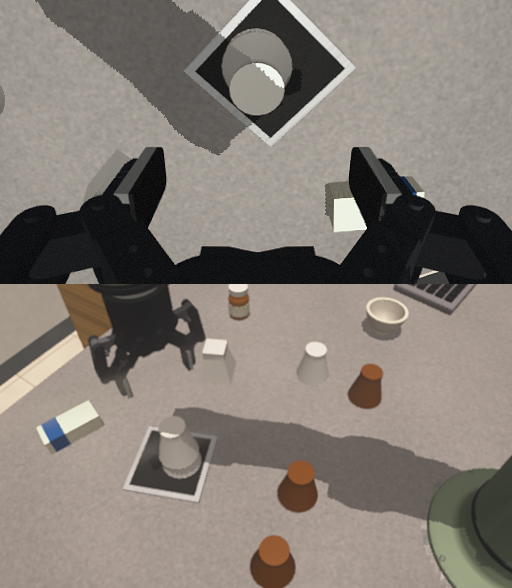

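A is nested over the pad's beaker: one round foot at (257,88) in the wrist crop, and a taller two-step stack at (175,445) in the side crop. Beaker B is next.

>>> jog_arm:
  motion:
    - [[0,0,0],[-45,5,0],-1]
    - [[0,0,0],[-90,11,0],-1]
    - [[0,0,0],[-135,16,0],-1]
    - [[0,0,0],[-180,22,0],-1]
    - [[0,0,0],[-225,27,0],-1]
    - [[0,0,0],[-270,32,0],-1]
    - [[0,0,0],[-310,37,0],-1]
    - [[0,0,0],[-342,41,20],-1]
    - [[0,0,0],[-342,41,30],-1]
    - [[0,0,0],[-342,41,30],-1]
    - [[0,0,0],[-342,41,30],-1]
    - [[0,0,0],[-342,41,30],-1]

```text
t: 8.35
tool_pos: [0.4523, -0.1584, 0.2005]
ee_rot: [-2.622, -1.73, -0.0]
ft_force: [0.5, 0.9, 0.5]
width: 0.0849
```

```bash
python3 - <<'E'
from h import *
go((.452,-.1597,.074))
s=read_state();d=get_image("wrist");f=d["frame"];cv2.imwrite("pics/w2.png",f[:,:,::-1])
T=np.eye(4);T[:3,:3]=R.from_rotvec(s["ee_rot"]).as_matrix();T[:3,3]=s["tool_pos"];T=T@np.array(d["hand_eye"])
v=int(f[187,256].max());c,st,e=blob(f,(256,187),v-22);print(v,c,st,ray(d,c,.075,T))
d=get_image("top");f=d["frame"];T=np.array(d["cam_to_world"])
p=(178,169)
try:
  c,st,e=blob(f,p,int(f[p[1],p[0]].max())-22);print("stack",c,st,ray(d,c,.115,T))
except Exception as x:print(x)
E
```

```text
t 8.35 tcp [ 0.4523 -0.1584  0.2005] w 0.0849 f [0.5 0.9 0.5]  z [ 0.  0. -1.]
(0.452, -0.1597, 0.074) [ -1.4   0.2 126.5]
149 [270.9254736  165.67720815] [     0      0    512    364 130437] [ 0.44066481 -0.14130255  0.075     ]
stack [173.18571429 166.86285714] [163 157  21  21 350] [0.54820763 0.17139222 0.115     ]
```

The wrist blob leaked into the background, but the fixed cameras agree on B to about 1 mm. The stack's top reads (0.548, 0.171), which is consistent. Descending on B.

>>> jog_arm:
  motion:
    - [[0,0,0],[-1,0,40],-1]
    - [[0,0,0],[-1,0,80],-1]
    - [[0,0,0],[-1,0,110],-1]
    - [[0,0,0],[-1,0,125],-1]
    - [[0,0,0],[-1,0,125],-1]
    - [[0,0,0],[-1,0,125],0.8]
    - [[0,0,0],[-1,0,125],0.8]
    - [[0,0,0],[-1,0,125],0.8]
    - [[0,0,0],[-1,0,125],0.8]
    - [[0,0,0],[-1,0,125],0.8]
    - [[0,0,0],[-1,0,125],0.8]
    - [[0,0,0],[-1,0,125],0.8]

```text
t: 9.65
tool_pos: [0.452, -0.1603, 0.0767]
ee_rot: [2.622, 1.727, 0.002]
ft_force: [-3.7, 1.3, 19.7]
width: 0.0422
```

>>> jog_arm:
  motion:
    - [[0,0,0],[0,0,-15],0.8]
    - [[0,0,0],[0,0,-40],0.8]
    - [[0,0,0],[0,0,-80],0.8]
    - [[0,0,0],[0,0,-125],0.8]
    - [[0,0,0],[0,0,-165],0.8]
    - [[0,0,0],[0,0,-175],0.8]
    - [[0,0,0],[0,0,-175],0.8]
    - [[0,0,0],[0,0,-175],0.8]

```text
t: 10.45
tool_pos: [0.451, -0.1599, 0.2495]
ee_rot: [-2.623, -1.728, 0.001]
ft_force: [0.1, -0.8, -1.3]
width: 0.0416
```

```bash
python3 - <<'E'
from h import *
go((.5487,.1705,.25),(.5487,.1705,.150))
cv2.imwrite("pics/l2.png",np.vstack([get_image("wrist")["frame"][130:],get_image("side")["frame"][80:]])[:,:,::-1])
E
```

```text
t 10.45 tcp [ 0.451  -0.1599  0.2495] w 0.0416 f [ 0.1 -0.8 -1.3]  z [-0.001  0.    -1.   ]
(0.5487, 0.1705, 0.25) [342.2 -40.6  -0.5]
(0.5487, 0.1705, 0.15) [342.2 -40.5  99.5]
```

View pics/l2.png

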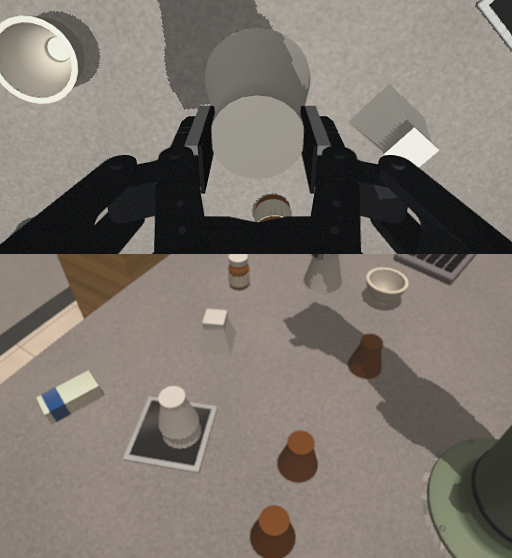

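B is held upright, foot at (258,137) in the wrist crop. The stack at (175,415) in the side crop stands well and the square is unmoved. Carrying B over.

>>> jog_arm:
  motion:
    - [[0,0,0],[30,-4,0],0.8]
    - [[0,0,0],[70,-8,0],0.8]
    - [[0,0,0],[115,-14,0],0.8]
    - [[0,0,0],[160,-19,0],0.8]
    - [[0,0,0],[205,-24,0],0.8]
    - [[0,0,0],[250,-30,0],0.8]
    - [[0,0,0],[290,-34,0],0.8]
    - [[0,0,0],[320,-38,0],0.8]
    - [[0,0,0],[342,-40,0],0.8]
    - [[0,0,0],[342,-40,0],0.8]
    - [[0,0,0],[342,-40,0],0.8]
    - [[0,0,0],[342,-40,0],0.8]

```text
t: 11.75
tool_pos: [0.5494, 0.1686, 0.2496]
ee_rot: [2.624, 1.727, -0.002]
ft_force: [-0.6, 0.1, -1.2]
width: 0.0417
```

```bash
python3 -c "
from h import *
go((.5487,.1705,.15))"
```

```text
t 11.75 tcp [0.5494 0.1686 0.2496] w 0.0417 f [-0.6  0.1 -1.2]  z [-0.001 -0.001 -1.   ]
(0.5487, 0.1705, 0.15) [ 1.6 -1.3 99.6]
```

Grasp height was 0.0767, so the nested TCP height should be about 0.1507.

>>> jog_arm:
  motion:
    - [[0,0,0],[1,-1,30],0.8]
    - [[0,0,0],[1,-1,52],0.8]
    - [[0,0,0],[1,-1,70],0.8]
    - [[0,0,0],[1,-1,82],0.8]
    - [[0,0,0],[1,-1,90],0.8]
    - [[0,0,0],[1,-1,95],0.8]
    - [[0,0,0],[1,-1,97],0.8]
    - [[0,0,0],[1,-1,97],0.8]
    - [[0,0,0],[1,-1,97],0.8]

```text
t: 12.65
tool_pos: [0.5494, 0.1712, 0.1538]
ee_rot: [2.623, 1.728, 0.001]
ft_force: [-0.2, -0.0, -0.4]
width: 0.0414
```

>>> jog_arm:
  motion:
    - [[0,0,0],[0,0,1],0.8]
    - [[0,0,0],[0,0,2],0.8]
    - [[0,0,0],[0,0,2],0.8]

```text
t: 12.95
tool_pos: [0.5491, 0.1711, 0.1513]
ee_rot: [-2.623, -1.728, 0.0]
ft_force: [-0.9, 0.3, 0.5]
width: 0.042
```

>>> jog_arm:
  motion:
    - [[0,0,0],[0,0,1],0.8]
    - [[0,0,0],[0,0,1],0.8]

```text
t: 13.15
tool_pos: [0.5494, 0.1711, 0.1508]
ee_rot: [2.623, 1.728, 0.001]
ft_force: [-2.3, -0.9, 7.6]
width: 0.0419
```

>>> jog_arm:
  motion:
    - [[0,0,0],[0,0,0],-1]
    - [[0,0,0],[0,0,0],-1]
    - [[0,0,0],[0,0,0],-1]
    - [[0,0,0],[0,0,0],-1]
    - [[0,0,0],[0,0,0],-1]
    - [[0,0,0],[0,0,0],-1]
    - [[0,0,0],[0,0,-25],-1]
    - [[0,0,0],[0,0,-65],-1]
    - [[0,0,0],[0,0,-100],-1]
    - [[0,0,0],[0,0,-110],-1]
    - [[0,0,0],[0,0,-110],-1]

```text
t: 14.25
tool_pos: [0.5497, 0.1713, 0.2616]
ee_rot: [2.623, 1.728, 0.004]
ft_force: [0.4, -0.6, -0.7]
width: 0.0858
```

>>> jog_arm:
  motion:
    - [[0,0,0],[-40,0,0],-1]
    - [[0,0,0],[-80,0,0],-1]
    - [[0,0,0],[-120,0,0],-1]
    - [[0,0,0],[-150,0,0],-1]
    - [[0,0,0],[-150,0,0],-1]
    - [[0,0,0],[-150,0,0],-1]
    - [[0,0,0],[-150,0,0],-1]

```text
t: 14.95
tool_pos: [0.4899, 0.0341, 0.2596]
ee_rot: [-2.622, -1.729, 0.001]
ft_force: [-0.1, 0.7, -0.3]
width: 0.0854
```

```bash
python3 - <<'E'
from h import *
go()
t=get_image("top");s=get_image("side")
cv2.imwrite("pics/f.png",np.vstack([t["frame"][80:300],s["frame"][80:]])[:,:,::-1])
for d,p in((t,(170,166)),(s,(172,172))):
    f=d["frame"]
    try:
        c,st,e=blob(f,p,int(f[p[1],p[0]].max())-20);print(c,st,ray(d,c,.149,np.array(d["cam_to_world"])).round(4))
    except Exception as x:print(x)
E
```

```text
t 14.95 tcp [0.4899 0.0341 0.2596] w 0.0854 f [-0.1  0.7 -0.3]  z [-0.001 -0.    -1.   ]
[254.88766903 188.16848002] [     0      0    512    384 182443] [0.4995 0.0086 0.149 ]
[253.28985375 218.59978456] [     0      0    512    384 120685] [0.4266 0.1148 0.149 ]
```

View pics/f.png

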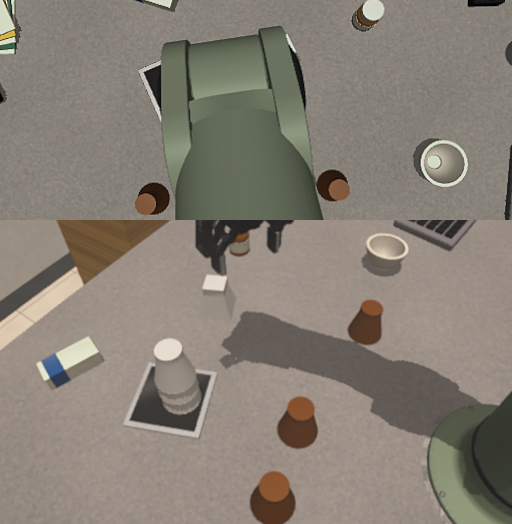

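The side view shows a three-high stack on the pad, foot at full-frame (168,209), with the square at its old pixel. In the top view the arm hides the stack. I'll check the foot position numerically from the side view and hand in if it agrees.

```bash
python3 - <<'E'
from h import *
s=get_image("side");f=s["frame"];T=np.array(s["cam_to_world"])
P=[]
for p,z in(((168,209),.149),((215,144),.075)):
    c,st,e=blob(f,p,int(f[p[1],p[0]].max())-22);P.append(ray(s,c,z,T));print(c,st,P[-1].round(4))
if np.hypot(*(P[0][:2]-[.549,.170]))<.008: 
    from bench import ticket; print(ticket.finish_job())
E
```

```text
[167.45689655 208.96767241] [154 199  28  21 464] [0.5493 0.1714 0.149 ]
[214.21830986 142.19014085] [203 135  24  15 284] [ 0.6325 -0.0523  0.075 ]
the job is handed in; nothing more can be done
None
```

Both loose round beakers are now nested over the one on the drying pad, and the gripper has let go and moved clear. I handed the job in at about 15 s on the robot's clock; no verdict is reported.

**Last checks:**
- **Nesting height:** each beaker met resistance within about 1 mm of the height expected for full nesting (34 and 68 mm up).
- **Stack position:** in the last side view the top of the stack reads (0.549, 0.171) at its nested height. The pad's beaker started at (0.549, 0.169), so the two agree to about 2 mm.
- **Square beaker:** its position changed by less than 1 mm.

**Checks that failed or were missing:**
- **Wrist-camera fix on the second beaker:** it failed because the mask ran into the background. I relied on the two fixed cameras, which agreed to about 1 mm.
- **First attempt at the final position check:** it failed in both views, because the arm hid the stack from the top camera and the seed point missed it in the side view. The stack position above is therefore from the side camera only.

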